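# Check the rebuilt brake lever stops short of the bar

## Robot

A 7-joint arm with a two-finger parallel gripper is mounted at the origin on the work surface. World frame = base frame: x ahead of the robot, y to its left, z up, the work surface at z = 0. Lengths are in m, angles in rad, forces in N, time in s.
With the tool pointing down it reaches from about 0.425 to 0.975 m from the base axis. Payload 16.7 kg.
Tool frame: the origin (TCP) lies at the centre of the arm's flange, where the gripper is bolted on; the fingertips stand 173 mm ahead of it and the grasp point (between the pads) lies 155 mm ahead of it; z points along the fingers, y is the line along which they close (so a half turn about z gives the same grasp; the last joint's range is limited). The gripper opens to 85 mm and grips with 20 to 120 N. Pads are 22 mm wide; open, the fingers measure 114 mm over their backs; the gripper's body (76 mm by 85 mm) begins 54 mm behind the grasp point. The pads swing forward as they close: fully open they stand 13 mm farther back than shut.
Start: joints at [1.014, 0.426, 0.074, 1.606, -0.034, 1.111, -0.067], TCP at [0.267, -0.62, 0.405] pointing down, gripper open.
Joint ranges: [-2.85, 2.85], [-0.5, 2.14], [-1.23, 1.37], [0.21, 2.46], [-1.02, 4.16], [0.16, 2.05], [-2.73, 2.73]. Speed limits (rad/s): [1.89, 1.89, 2.39, 2.39, 3.01, 3.01, 3.01].

## Interface

Orientations are given as a unit quaternion [x, y, z, w].
In Python, from bench import manip gives the robot as it stands. The module is installed in compiled form; this text tells all that it offers.
- The arm moves only by the shell command python3 -m handwheel 'ROWS' [OPENING]. ROWS is JSON, a list that holds one entry, the list of rows, each a list of 6 numbers: the shift along the tool's x, y, z in mm, then the turn, a rotation vector about the tool's x, y, z in degrees. A call has 1 to 5 rows; each row is the pose to reach, as a shift and turn from the pose commanded when the call began, along the tool's axes at that moment; what a row does not reach only later rows make up. A row lasts 1/12 s, in which the tool goes at most 41.7 mm and 7.16 degrees, less where a joint would pass 70% of its speed; a pose out of reach is approached as far as the arm can. A call with a gripper value outside its range is refused whole. OPENING is the finger opening in mm, from 0 to 85.4, set as the call begins (- or left out, the last holds). The fingers move at their own pace and stop on an object; the grip force is fixed at half the most. Time passes only in rows, so rows that repeat a pose let the fingers close. It gives the time, the measured TCP pose, the force, the opening and the grip force at its end, in the units of the state.
- manip.sense(): the state, without advancing time (a new reading comes with each control period).
- manip.snapshot(name): name is "scene" or "side" or "wrist"; returns a dict with "pixels" (384x512x3 uint8, blue, green, red), "K" (3x3 intrinsics, pixels), "pose" (4x4, takes a point from camera to world coordinates); the wrist camera has in their place "T_tool_cam" (4x4, takes a point from camera to tool coordinates, whose origin is the TCP and whose axes are the flange's). Camera axes: x right, y down, z forward; pixel columns grow to the right and rows downward; lengths in m; the calibration is good to about 2 mm. A picture is of the moment at which its call begins: read the wrist's pose just before it. There is no depth.
- manip.hand_in(): hands the job in; it is judged then, once.
The state is a dict: "clock": time; "joint_positions": joint angles; "joint_velocities": joint speeds; "joint_efforts": joint torques, N m; "tool_pos": TCP position; "tool_rot": TCP orientation; "force": force on the tool from outside, world axes, zero at the start; "ft_torque": the same for the moment, N m; "width": finger opening in m; "grasp_force": force on a finger pad.
Only numpy, scipy, OpenCV 4.12 (cv2) and the standard library are available. Lean on these libraries where they do the work, as an engineer would, in place of code of your own. Each camera call takes 0.05 s, during which the arm holds its last target. There are 200 camera calls.

## Task

On this bench two handlebar ends are clamped in stands; the brake is the one whose lever mount carries the square fluid reservoir. With the outside of the fingers, and without pinching it, press the brake lever in towards its bar until it comes up against its stop, let it come all the way back out, then press it in to its stop again and finish while still holding it there, so that the gap left to the bar can be checked. Press no harder than needed to keep it at the stop, and leave the other lever and the loose parts alone.

Things in the scene. Friction and masses are not known exactly. Their poses are not given: they have to be found in the camera images.
- brake_mount: Brake's stand, bolted down. Origin on the bench top under the middle of the bar, which runs level along y, 260 mm long, axis 110 mm up, with a 32 mm thick rubber grip on its +y half. The lever lies on the -x side and is pressed in along +x. Dark square reservoir, 60 x 66 mm, top 159 mm up, at y -132 to -66, x -48 to 12 mm. Under the lever's outer half is free space to the bench.
- brake_lever (a joint): Lever angle about its vertical pivot: 0 = fully out, 0.22 rad = at its firm stop, some 24 mm short of the grip. It springs back out when let go. Pushed at brake_push it takes about 3 N to start it and 9 to 10 N to bring it to the stop (travel there about 26 mm, nearly straight along the mount's +x); over 40 N would strain it.
- brake_push (a point): Where to push: on the brake lever's outer face (away from the bar), 120 mm along it from its pivot, half-way up the blade, 110 mm above the bench. Moves with the lever. Dark metal blade, 12 mm thick towards the bar, 16 mm high; straight from 45 mm before this point to a 19 mm end ball 48 mm beyond it.
- brake_pivot (a point): Pivot of the brake lever on its vertical axis, 110 mm above the bench, at x = -45, y = -50 mm of the mount. Its axes turn with the lever: +y runs along the lever to its tip, +x points in towards the bar; the blade's outer face lies at x = -35 mm.
- clutch_mount: The other stand, to be left alone: a mirror image of the brake's (its lever runs from a pivot at y = +50 mm towards -y, also on its -x side), with a slim round cable adjuster in place of the reservoir. Origin on the bench top under the middle of its bar.
- clutch_lever (a joint): Angle of the other (clutch) lever: 0 = fully out; it must stay there.
- casting: Loose bystander: dark cylinder casting, about 105 x 62 mm, 56 mm high, open on top. Origin at the centre of its underside.
- piston: Loose bystander: steel piston standing upright, 26 mm thick, 45 mm high. Origin at the centre of its underside.
- screwdriver: Loose bystander: screwdriver with a red handle lying on the bench, about 200 mm long. Origin at its underside.
- cover: Loose bystander: flat dark cover plate with four holes, 60 x 85 x 6 mm, lying on the bench. Origin at the centre of its underside.

How it is judged:
On the way, in this order (a step that is already met when the one before it is completed fails the run):
1. the brake lever is pressed in to its stop by the fingers (value of joint brake_lever above 0.195 rad and contact force between the fingers and brake_mount above 1.5 N), for 0.2 s.
2. the brake lever has come all the way back out (value of joint brake_lever below 0.02 rad), for 0.2 s.
3. the brake lever is pressed in to its stop again (all of step 1), for 0.2 s.
At the end, for the whole second after the job is handed in: The fingers hold the brake lever within 0.025 rad (3 mm at the push point) of its stop, having pressed it in and let it out once before; the clutch lever is fully out and no loose part has moved more than 12 mm (all of step 3 and value of joint clutch_lever below 0.03 rad and not (distance of casting from where it was at the start of the episode above 0.012 m) and not (distance of piston from where it was at the start of the episode above 0.012 m) and not (distance of screwdriver from where it was at the start of the episode above 0.012 m) and not (distance of cover from where it was at the start of the episode above 0.012 m)); the arm keeps its last pose, push and grip.
It fails at once if the clutch lever is moved (more than 0.05 rad) (value of joint clutch_lever above 0.05 rad).
It fails at once if a loose part is pushed, lifted or carried (more than 12 mm) (distance of any of casting, piston, screwdriver, cover from where it was at the start of the episode above 0.012 m).
It fails at once if the brake lever is pinched or the gripper is closed around it: the point between the finger pads is on the lever or between it and the bar (x of the grasp point in the frame of brake_pivot between -0.036 and 0.06 m and y of the grasp point in the frame of brake_pivot between 0.03 and 0.175 m and z of the grasp point in the frame of brake_pivot between -0.03 and 0.025 m).
It fails at once if the brake is strained: the fingers press on it with more than 40 N (contact force between the fingers and brake_mount above 40 N).
It also fails if it takes over 48 s, if anything falls off the work surface, if the arm or the gripper's body presses on something with over 40 N, if the wrist force passes 120 N, or if a joint passes its speed limit or range.

## Working session

There is one attempt and no reset: what is moved stays moved. The work goes in short steps, Python scripts to look and compute and a shell command to move; the robot and the scene stay as the last step left them, time stands still between calls to the robot, and variables do not carry over. Pictures are saved under pics/ and viewed, at most 10 in all, crops included, and the job is handed in when it is done.

```bash
mkdir -p pics
python3 - <<'E'
from bench import manip
import cv2,pickle
s=manip.sense(); print(s)
d={}
for n in("scene","side"):
    d[n]=manip.snapshot(n); cv2.imwrite(f"pics/{n}0.png",d[n]["pixels"])
    print(n,d[n]["K"],d[n]["pose"])
pickle.dump(d,open("d.pkl","wb"))
E
```

```text
{'clock': 0.0, 'joint_positions': array([ 1.01451319,  0.42675394,  0.07383762,  1.60661238, -0.03412075,
        1.11076438, -0.06711307]), 'joint_velocities': array([ 1.15784512e-03,  5.75048538e-05, -3.57641105e-04,  1.69807704e-03,
       -3.72258921e-04,  2.65419108e-04, -4.35881636e-04]), 'joint_efforts': array([-1.65635520e-04, -9.49832797e+01,  3.76076147e+00, -4.63522232e+01,
        1.92059961e-02,  1.01891384e-02, -9.91382336e-07]), 'tool_pos': array([ 0.26699614, -0.61975477,  0.40399303]), 'tool_rot': array([ 9.79391187e-01,  2.01971518e-01, -1.64501634e-04, -6.18005023e-04]), 'force': array([-0.53622698,  1.37376002, -0.31087102]), 'ft_torque': array([ 0.02856793, -0.04063159,  0.04215965]), 'grasp_force': 0.0, 'width': 0.08525628967463517}
scene [[444.14048108   0.         259.59687496]
 [  0.         444.14048108 180.65997025]
 [  0.           0.           1.        ]] [[ 0.68645648  0.46976954 -0.55506223  1.10506352]
 [ 0.72698885 -0.42627736  0.53830737 -0.50875596]
 [ 0.01626994 -0.77304864 -0.63413807  0.6843694 ]
 [ 0.          0.          0.          1.        ]]
side [[434.98772147   0.         255.72924041]
 [  0.         434.98772147 192.69941094]
 [  0.           0.           1.        ]] [[-0.92105472 -0.26715462  0.28334893  0.28689289]
 [-0.38933462  0.64806091 -0.65454993  0.62371058]
 [-0.00876133 -0.71319385 -0.7009121   0.74632205]
 [ 0.          0.          0.          1.        ]]
```

View pics/scene0.png

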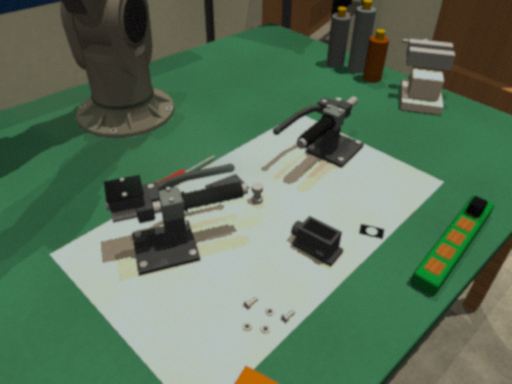

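View pics/side0.png

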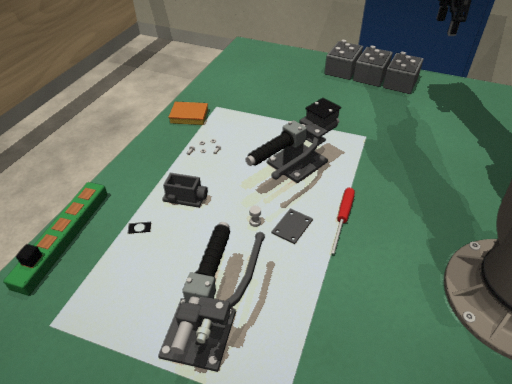

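The brake is at about (170,220) in the scene view, with its reservoir at (125,190). In the side view it is at about (295,145), with its reservoir at (322,112). I'll crop both to pick out corners.

Run:
```python
import pickle,cv2,numpy as np
d=pickle.load(open("d.pkl","rb"))
a=d["scene"]["pixels"][155:280,95:265]; b=d["side"]["pixels"][90:190,235:355]
a=cv2.resize(a,(680,500),interpolation=cv2.INTER_CUBIC);b=cv2.resize(b,(720,600),interpolation=cv2.INTER_CUBIC)
g=lambda i:(255*(i/255.)**.5).astype('uint8')
cv2.imwrite("pics/ca.png",g(a));cv2.imwrite("pics/cb.png",g(b))
```

```text
(no output)
```

View pics/ca.png

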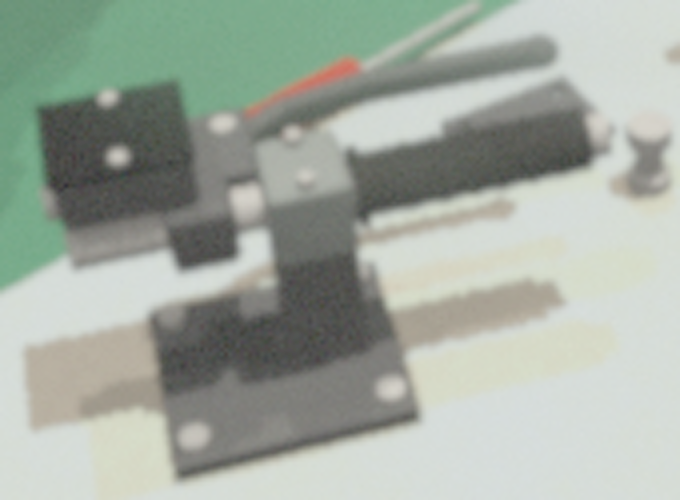

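View pics/cb.png

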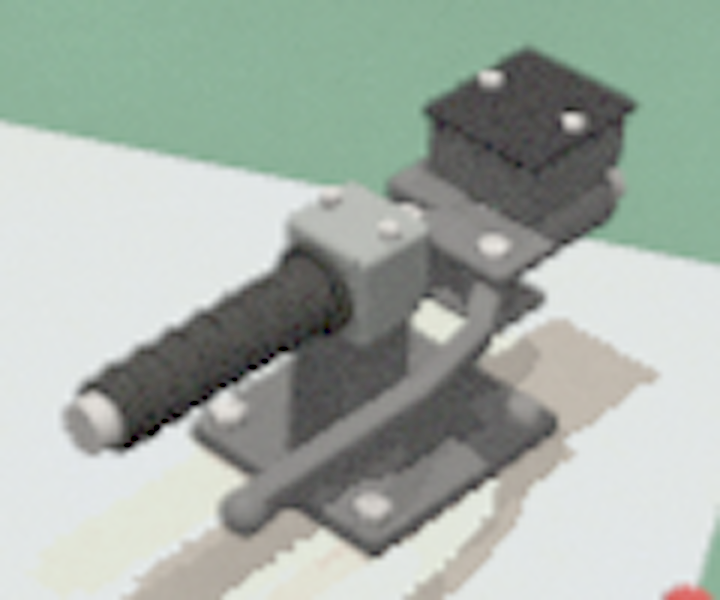

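Scene crop: the reservoir top quad is at (38,105), (182,82), (192,172), (57,192), and the lever ball is at (543,50). Side crop: the quad is at (530,48), (636,105), (535,170), (425,107), and the ball is at (240,508). The lever is on the robot side. Its space is clear, with the screwdriver on the bench nearby.

```bash
cat > h.py <<'E'
import pickle,numpy as np
from scipy.spatial.transform import Rotation as R
def ray(c,u):
    v=c["pose"][:3,:3]@np.linalg.inv(c["K"])@[u[0],u[1],1]; return c["pose"][:3,3],v/np.linalg.norm(v)
def plane(c,u,z):
    o,v=ray(c,u); return o+v*(z-o[2])/v[2]
def tri(rs):
    A=sum(np.eye(3)-np.outer(v,v) for o,v in rs); b=sum((np.eye(3)-np.outer(v,v))@o for o,v in rs)
    p=np.linalg.solve(A,b); return p,[np.linalg.norm(np.cross(p-o,v))*1e3 for o,v in rs]
E
python3 - <<'E'
from h import *
from scipy.optimize import least_squares
d=pickle.load(open("d.pkl","rb")); S,T=d["scene"],d["side"]
f=lambda u:((u[0]+.5)/4-.5+95,(u[1]+.5)/4-.5+155); g=lambda u:((u[0]+.5)/6-.5+235,(u[1]+.5)/6-.5+90)
M=np.array([(-48,-132),(-48,-66),(12,-66),(12,-132)])/1e3
P=[plane(S,f(u),.159)[:2] for u in[(38,105),(182,82),(192,172),(57,192)]]+[plane(T,g(u),.159)[:2] for u in[(636,105),(535,170),(425,107),(530,48)]]
P=np.array(P);Q=np.vstack([M,M]);print(P.round(4))
ball,e=tri([ray(S,f((543,50))),ray(T,g((240,508)))]);cap,e2=tri([ray(S,f((600,132))),ray(T,g((92,424)))])
print("ball",ball,e,"cap",cap,e2)
P2=np.vstack([P,cap[:2]]);Q2=np.vstack([Q,[0,.134]])
rot=lambda a:np.array([[np.cos(a),-np.sin(a)],[np.sin(a),np.cos(a)]])
r=least_squares(lambda p:(Q2@rot(p[2]).T+p[:2]-P2).ravel(),[.6,-.3,.3])
print(r.x,np.degrees(r.x[2]),(r.fun.reshape(-1,2)*1e3).round(1))
w=lambda m:rot(r.x[2])@np.array(m)+r.x[:2]
print("push",w([-.080,.07]),"ball in mount",rot(r.x[2]).T@(ball[:2]-r.x[:2]))
# screwdriver, tip & handle
for n,u,z in(("handle",(346,200),.015),("hend",(351,190),.015),("tip",(333,250),.005),("piston",(255,212),.0),("cover",(293,225),.006)):
    p=plane(T,u,z);print(n,p[:2],"mount",rot(r.x[2]).T@(p[:2]-r.x[:2]))
E
```

```text
[[ 0.4526 -0.276 ]
 [ 0.4822 -0.218 ]
 [ 0.5404 -0.2488]
 [ 0.5124 -0.2991]
 [ 0.4501 -0.2726]
 [ 0.4746 -0.214 ]
 [ 0.5278 -0.2395]
 [ 0.5014 -0.297 ]]
ball [ 0.52845686 -0.03718468  0.11120227] [np.float64(0.6820672985161936), np.float64(0.6820672985164197)] cap [ 0.59751262 -0.05968758  0.1108854 ] [np.float64(1.4381784984101573), np.float64(1.438178498410421)]
[ 0.54860033 -0.17573334 -0.41767175] -23.930828317513626 [[-1.4 -0.9]
 [-4.3  1.4]
 [-7.6  7.8]
 [-6.3 -2.2]
 [ 1.1 -4.3]
 [ 3.4 -2.5]
 [ 5.  -1.5]
 [ 4.7 -4.3]
 [ 5.4  6.4]]
push [ 0.50387181 -0.07930016] ball in mount [-0.07461183  0.11846757]
handle [ 0.37665651 -0.1176084 ] mount [-0.18074024 -0.01661789]
hend [ 0.37409585 -0.15519139] mount [-0.16783585 -0.05200877]
tip [0.36558611 0.02952773] mount [-0.25054232  0.11337928]
piston [ 0.56506834 -0.01319153] mount [-0.05088005  0.15524901]
cover [ 0.4679878  -0.00395204] mount [-0.14336298  0.12431513]
```

```bash
python3 -m handwheel '[[[134,-144,0,0,0,0],[134,-144,0,0,0,0],[134,-144,0,0,0,0],[134,-144,0,0,0,0],[134,-144,0,0,0,0]]]' 0
python3 -m handwheel '[[[134,-144,0,0,0,0],[134,-144,0,0,0,0],[134,-144,0,0,0,0],[134,-144,0,0,0,0],[134,-144,0,0,0,0]]]' 0
python3 -m handwheel '[[[134,-144,0,0,0,0],[134,-144,0,0,0,0],[134,-144,0,0,0,0],[134,-144,0,0,0,0],[134,-144,0,0,0,0]]]' 0
```

```text
clock: 0.52
tool_pos: [0.334, -0.4314, 0.4044]
tool_rot: [0.979, 0.203, 0.0, -0.001]
force: [0.8, -1.4, 0.2]
width: 0.0255
grasp_force: 0.0
clock: 0.93
tool_pos: [0.3998, -0.246, 0.4047]
tool_rot: [0.979, 0.203, 0.0, -0.0]
force: [1.1, -0.6, -0.1]
width: 0.0001
grasp_force: 0.0
clock: 1.35
tool_pos: [0.4658, -0.0607, 0.4049]
tool_rot: [0.979, 0.203, 0.0, -0.0]
force: [0.3, 0.3, -0.4]
width: -0.0002
grasp_force: 0.0
```

```bash
python3 -m handwheel '[[[0,0,0,0,0,7],[0,0,0,0,0,14],[0,0,0,0,0,21],[0,0,0,0,0,28],[0,0,0,0,0,28]]]' 0
python3 -m handwheel '[[[0,0,0,0,0,7],[0,0,0,0,0,14],[0,0,0,0,0,19.5],[0,0,0,0,0,19.5],[0,0,0,0,0,19.5]]]' 0
python3 - <<'E'
from h import *
from bench import manip
import cv2
s=manip.sense();w=manip.snapshot("wrist")
m=R.from_quat(s["tool_rot"]).as_matrix();print(s["clock"],s["tool_pos"],m,s["width"],s["joint_positions"])
w["pose"]=np.eye(4);T=np.eye(4);T[:3,:3]=m;T[:3,3]=s["tool_pos"];w["pose"]=T@w["T_tool_cam"]
pickle.dump(w,open("w.pkl","wb"));cv2.imwrite("pics/w1.png",w["pixels"])
E
```

```text
clock: 1.77
tool_pos: [0.4652, -0.064, 0.4045]
tool_rot: [0.999, -0.044, -0.0, -0.0]
force: [-0.3, -0.6, -0.0]
width: -0.0
grasp_force: 0.0
clock: 2.18
tool_pos: [0.4653, -0.0641, 0.4046]
tool_rot: [0.978, -0.207, -0.0, 0.0]
force: [0.1, 0.8, -0.8]
width: -0.0002
grasp_force: 0.0
2.1833 [ 0.46528807 -0.06408996  0.40464031] [[ 9.14694332e-01 -4.04146306e-01 -2.05349418e-04]
 [-4.04146310e-01 -9.14694353e-01  2.47078771e-05]
 [-1.97817550e-04  6.03910544e-05 -9.99999979e-01]] -0.00019994569619417787 [ 0.25907495  0.10295466 -0.27585259  2.03576139  0.03308649  1.00719534
 -2.01991732]
```

View pics/w1.png

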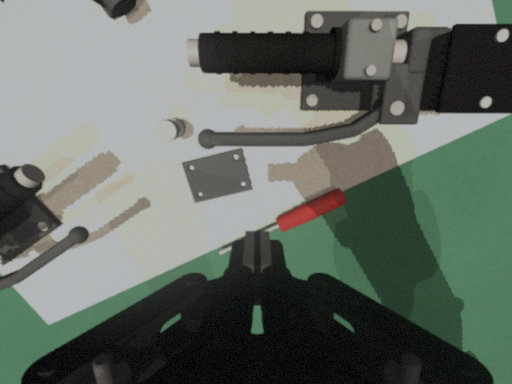

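The wrist view shows the brake lever with its ball at (207,138) and straight blade along row ~139, the bar at row ~52, and the fingertips at (258,238). The clutch ball is at (79,234). The finger path is clear.

Run:
```python
from h import *
w=pickle.load(open("w.pkl","rb"));g=w["pixels"].astype(int).sum(2)
for c in(225,250,275,300): print(c,g[125:152,c])
T=w["pose"]
I=np.linalg.inv(T@np.linalg.inv(w["T_tool_cam"]))
for n,u,z in(("ball",(207,138),.11),("b1",(230,146),.112),("b2",(285,146),.112),("barcap",(190,53),.11),("bar2",(400,51),.11),("clutchball",(79,234),.11),("tip",(258,238),.232)):
    p=plane(w,u,z);print(n,p,"tool mm",(I@np.append(p,1))[:3]*1e3)
```

```text
225 [535 546 549 547 543 537 480 314 197 211 245 259 263 251 254 258 248 247
 250 248 312 455 538 547 543 538 465]
250 [543 536 517 468 431 422 380 295 192 209 238 246 259 257 250 261 253 238
 242 222 257 422 533 543 548 545 542]
275 [539 538 526 470 418 405 376 282 182 204 237 257 255 254 247 247 248 242
 233 224 251 424 531 542 536 538 542]
300 [535 530 503 414 368 352 334 258 170 197 236 238 244 259 253 239 233 239
 224 219 253 420 539 548 546 542 546]
ball [ 0.52731817 -0.04098522  0.11      ] tool mm [ 47.45916675 -46.2208043  294.62814063]
b1 [ 0.51172984 -0.05813689  0.112     ] tool mm [ 40.13199979 -24.23218744 292.63091794]
b2 [ 0.49044445 -0.10638489  0.112     ] tool mm [ 40.16162188  28.50240585 292.63409678]
barcap [ 0.59883798 -0.06085294  0.11      ] tool mm [120.90739398 -56.95238301 294.61296319]
bar2 [ 0.52631373 -0.22914186  0.11      ] tool mm [122.58322174 126.2909493  294.62369794]
clutchball [0.49186789 0.13115194 0.11      ] tool mm [ -54.53560098 -189.34659075  294.63967346]
tip [ 0.46909853 -0.06817937  0.232     ] tool mm [  5.17227973   2.19015126 172.63942669]
```

```bash
python3 -m handwheel '[[[0,2,40,0,0,0],[0,2,80,0,0,0],[0,2,115,0,0,0],[0,2,150,0,0,0],[0,2,150,0,0,0]]]' 0
python3 -m handwheel '[[[8,0,0,0,0,0],[14,0,0,0,0,0],[18,0,0,0,0,0],[20,0,0,0,0,0],[20,0,0,0,0,0]]]' 0
python3 -m handwheel '[[[2,0,0,0,0,0],[4,0,0,0,0,0],[6,0,0,0,0,0],[8,0,0,0,0,0],[8,0,0,0,0,0]]]' 0
python3 -m handwheel '[[[2,0,0,0,0,0],[4,0,0,0,0,0],[6,0,0,0,0,0],[6,0,0,0,0,0],[6,0,0,0,0,0]]]' 0
```

```text
clock: 2.65
tool_pos: [0.4625, -0.0658, 0.2497]
tool_rot: [0.978, -0.207, -0.004, 0.0]
force: [-2.1, 0.1, -0.7]
width: 0.0
grasp_force: 0.0
clock: 3.07
tool_pos: [0.4837, -0.0745, 0.2561]
tool_rot: [0.978, -0.21, 0.001, -0.0]
force: [-0.6, -0.6, -0.6]
width: 0.0002
grasp_force: 0.0
clock: 3.48
tool_pos: [0.4904, -0.0775, 0.2548]
tool_rot: [0.978, -0.21, 0.0, -0.0]
force: [-0.8, 0.3, -0.5]
width: -0.0001
grasp_force: 0.0
clock: 3.9
tool_pos: [0.4953, -0.0792, 0.2545]
tool_rot: [0.978, -0.209, -0.001, -0.0]
force: [-2.7, 5.2, 0.9]
width: -0.0001
grasp_force: 2.5
```

```bash
python3 -m handwheel '[[[3,0,0,0,0,0],[6,0,0,0,0,0],[9,0,0,0,0,0],[12,0,0,0,0,0],[12,0,0,0,0,0]]]' 0
python3 -m handwheel '[[[2,0,0,0,0,0],[4,0,0,0,0,0],[6,0,0,0,0,0],[6,0,0,0,0,0],[6,0,0,0,0,0]]]' 0
python3 -m handwheel '[[[1,0,0,0,0,0],[2,0,0,0,0,0],[2,0,0,0,0,0],[2,0,0,0,0,0],[2,0,0,0,0,0]]]' 0
```

```text
clock: 4.32
tool_pos: [0.5064, -0.0834, 0.2543]
tool_rot: [0.978, -0.209, -0.001, -0.001]
force: [-3.4, 10.9, -0.7]
width: -0.0
grasp_force: 4.7
clock: 4.73
tool_pos: [0.5117, -0.0852, 0.2543]
tool_rot: [0.978, -0.208, -0.001, -0.001]
force: [-5.0, 15.2, 0.1]
width: -0.0001
grasp_force: 5.9
clock: 5.15
tool_pos: [0.5135, -0.0858, 0.2543]
tool_rot: [0.978, -0.208, -0.001, -0.001]
force: [-4.0, 16.0, -0.6]
width: -0.0001
grasp_force: 6.3
```

The sideways force is friction: the blade slides about 7 mm towards its tip as it swings. I'll follow it sideways to relieve that force, then creep on to the stop.

```bash
python3 -m handwheel '[[[0,-1,0,0,0,0],[0,-2,0,0,0,0],[0,-3,0,0,0,0],[0,-3,0,0,0,0],[0,-3,0,0,0,0]]]' 0
python3 -m handwheel '[[[1,-1,0,0,0,0],[2,-1,0,0,0,0],[2,-1,0,0,0,0],[2,-1,0,0,0,0],[2,-1,0,0,0,0]]]' 0
python3 -m handwheel '[[[1,0,0,0,0,0],[1,0,0,0,0,0],[1,0,0,0,0,0],[1,0,0,0,0,0],[1,0,0,0,0,0]]]' 0
python3 - <<'E'
from bench import manip
from h import *
import cv2
s=manip.sense();m=R.from_quat(s["tool_rot"]).as_matrix()
print("tool force",m.T@s["force"],"disp",m.T@(s["tool_pos"]-[.4653,-.0641,.4046])*1e3)
w=manip.snapshot("wrist");cv2.imwrite("pics/w2.png",w["pixels"])
E
```

```text
clock: 5.57
tool_pos: [0.514, -0.085, 0.2542]
tool_rot: [0.978, -0.209, -0.002, 0.0]
force: [-8.7, 3.7, 2.4]
width: -0.0001
grasp_force: 4.4
clock: 5.98
tool_pos: [0.5161, -0.0851, 0.2541]
tool_rot: [0.978, -0.21, -0.002, 0.0]
force: [-9.6, 2.3, 1.4]
width: 0.0003
grasp_force: 4.2
clock: 6.4
tool_pos: [0.5167, -0.0854, 0.254]
tool_rot: [0.978, -0.21, -0.002, 0.0]
force: [-11.3, 3.7, 4.4]
width: 0.0
grasp_force: 5.6
tool force [-11.85446653   1.28292512  -4.38670518] disp [ 56.28137664  -1.89074565 150.36379561]
```

View pics/w2.png

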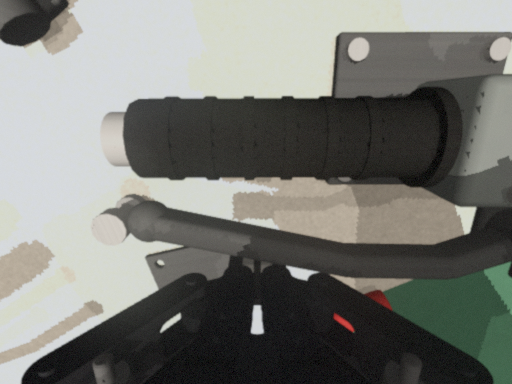

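The lever is tilted about 0.19–0.2 rad, with its ball at (150,217) and a gap left to the grip. I'll creep on until the force shows the firm stop.

```bash
for i in 1; do python3 -m handwheel '[[[1,-0.3,0,0,0,0],[1,-0.3,0,0,0,0],[1,-0.3,0,0,0,0],[1,-0.3,0,0,0,0],[1,-0.3,0,0,0,0]]]' 0
python3 -m handwheel '[[[1,-0.3,0,0,0,0],[1,-0.3,0,0,0,0],[1,-0.3,0,0,0,0],[1,-0.3,0,0,0,0],[1,-0.3,0,0,0,0]]]' 0; done
python3 - <<'E'
from bench import manip
from h import *
s=manip.sense();m=R.from_quat(s["tool_rot"]).as_matrix()
print("tool force",m.T@s["force"],"disp",m.T@(s["tool_pos"]-[.4653,-.0641,.4046])*1e3)
E
```

```text
clock: 6.87
tool_pos: [0.5173, -0.0854, 0.2539]
tool_rot: [0.978, -0.21, -0.003, 0.0]
force: [-15.7, 4.6, 8.0]
width: 0.0001
grasp_force: 7.8
clock: 7.28
tool_pos: [0.5178, -0.0856, 0.2538]
tool_rot: [0.978, -0.21, -0.004, 0.001]
force: [-20.3, 5.3, 12.1]
width: 0.0001
grasp_force: 10.0
tool force [-20.76066962   3.52483185 -11.92258789] disp [ 57.6860238   -2.3363749  150.41632594]
```

The force now climbs about 4.5 N per commanded mm, so the lever is at its stop. Next I release it fully and press again.

```bash
python3 -m handwheel '[[[-10,2,0,0,0,0],[-20,4,0,0,0,0],[-30,5.6,0,0,0,0],[-40,5.6,0,0,0,0],[-44,5.6,0,0,0,0]]]' 0
python3 -m handwheel '[[[0,0,0,0,0,0],[0,0,0,0,0,0],[0,0,0,0,0,0],[0,0,0,0,0,0],[0,0,0,0,0,0]]]' 0
python3 - <<'E'
from bench import manip
import cv2
w=manip.snapshot("wrist");cv2.imwrite("pics/w3.png",w["pixels"])
E
python3 -m handwheel '[[[0,0,0,0,0,0],[0,0,0,0,0,0],[0,0,0,0,0,0]]]' 0
```

```text
clock: 7.7
tool_pos: [0.4768, -0.0726, 0.2548]
tool_rot: [0.978, -0.209, -0.0, 0.0]
force: [0.7, -0.9, -0.2]
width: -0.0002
grasp_force: 0.0
clock: 8.12
tool_pos: [0.4781, -0.0731, 0.2547]
tool_rot: [0.978, -0.21, 0.0, -0.0]
force: [-1.1, 0.5, -0.3]
width: -0.0001
grasp_force: 0.0
clock: 8.42
tool_pos: [0.4778, -0.073, 0.2547]
tool_rot: [0.978, -0.21, -0.0, -0.0]
force: [0.3, 0.1, -0.2]
width: 0.0001
grasp_force: 0.0
```

View pics/w3.png

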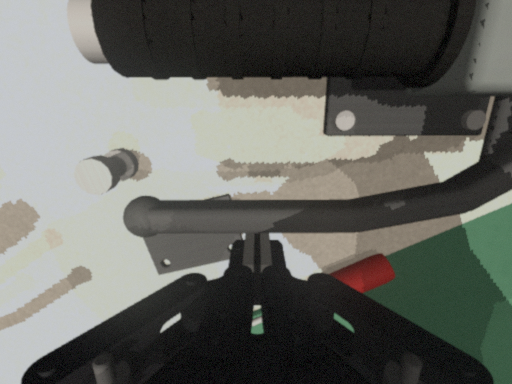

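The lever is fully out again: ball at (145,215), blade level along row 215, fingers clear of it. I'll press it a second time, following the blade sideways.

```bash
python3 -m handwheel '[[[6,0,0,0,0,0],[11,0,0,0,0,0],[15,0,0,0,0,0],[19,-1,0,0,0,0],[23,-2,0,0,0,0]]]' 0
python3 -m handwheel '[[[4,-1,0,0,0,0],[8,-2,0,0,0,0],[11,-3,0,0,0,0],[14,-3.5,0,0,0,0],[16,-4,0,0,0,0]]]' 0
python3 -m handwheel '[[[1,-0.3,0,0,0,0],[2,-0.6,0,0,0,0],[3,-0.6,0,0,0,0],[3.5,-0.6,0,0,0,0],[3.5,-0.6,0,0,0,0]]]' 0
python3 -m handwheel '[[[0.5,0,0,0,0,0],[0.5,0,0,0,0,0],[0.5,0,0,0,0,0],[0.5,0,0,0,0,0],[0.5,0,0,0,0,0]]]' 0
python3 - <<'E'
from bench import manip
from h import *
s=manip.sense();m=R.from_quat(s["tool_rot"]).as_matrix()
print("tool force",m.T@s["force"],"disp",m.T@(s["tool_pos"]-[.4653,-.0641,.4046])*1e3)
E
```

```text
clock: 8.83
tool_pos: [0.4998, -0.0806, 0.2546]
tool_rot: [0.978, -0.21, -0.001, -0.0]
force: [-5.1, 2.8, 4.8]
width: 0.0001
grasp_force: 2.9
clock: 9.25
tool_pos: [0.5153, -0.0838, 0.2543]
tool_rot: [0.978, -0.21, -0.001, 0.0]
force: [-10.0, -0.1, 4.1]
width: 0.0002
grasp_force: 3.9
clock: 9.67
tool_pos: [0.5179, -0.0843, 0.254]
tool_rot: [0.978, -0.21, -0.003, 0.0]
force: [-15.0, 3.3, 8.2]
width: -0.0001
grasp_force: 6.9
clock: 10.08
tool_pos: [0.518, -0.0844, 0.2539]
tool_rot: [0.978, -0.21, -0.003, 0.0]
force: [-16.6, 4.7, 9.3]
width: -0.0001
grasp_force: 8.0
tool force [-17.16308523   2.54439911  -9.24140471] disp [ 57.23170138  -3.40783942 150.354606  ]
```

```bash
python3 -m handwheel '[[[-0.5,0,0,0,0,0],[-0.5,0,0,0,0,0],[-0.5,0,0,0,0,0],[-0.5,0,0,0,0,0],[-0.5,0,0,0,0,0]]]' 0
python3 - <<'E'
from bench import manip
print(manip.hand_in())
E
```

```text
clock: 10.5
tool_pos: [0.5178, -0.0843, 0.254]
tool_rot: [0.978, -0.21, -0.002, 0.0]
force: [-14.7, 3.4, 7.1]
width: 0.0002
grasp_force: 6.9
the job is handed in; nothing more can be done
None
```

I pressed the brake lever to its stop, let it come fully back out, pressed it in again and handed the job in holding it there at about 15 N along the push (17 N in all). My moves stayed clear of the clutch lever and loose parts, and the hand-in returned no verdict.

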